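# Make up the gearbox rebuild kit

### The arm

A 6-joint arm with a two-finger parallel gripper is mounted at the origin on the work surface. World frame = base frame: x ahead of the robot, y to its left, z up, the work surface at z = 0. Lengths are in mm, angles in rad, forces in N, time in s.
With the tool pointing down it reaches from about 325 to 850 mm from the base axis. Payload 15.5 kg.
Tool frame: the origin (TCP) lies midway between the tips of the shut fingers; the grasp point (between the pads) lies 19 mm behind it; z points along the fingers, y is the line along which they close (so a half turn about z gives the same grasp; the last joint's range is limited). The gripper opens to 91 mm and grips with 3 to 60 N. Pads are 32 mm wide; open, the fingers measure 118 mm over their backs; the gripper's body (76 mm by 178 mm) begins 60 mm behind the grasp point.
Start: joints at [-1.244, 0.494, 1.345, -0, 1.302, -0.096], TCP at [256.448, -569.965, 213.915] pointing down, gripper open.
Joint ranges: [-2.91, 2.91], [-0.82, 2.16], [0.22, 2.67], [-1.22, 4.37], [0.12, 2.79], [-3.08, 3.08]. Speed limits (rad/s): [1.89, 1.89, 2.57, 3.01, 3.01, 3.01].

### API

Orientations are given as [roll, pitch, yaw] about the fixed x, y, z axes, in that order (R = Rz(yaw) Ry(pitch) Rx(roll)).
In Python, from rig import state, camera, job_done, search_frame gives the robot as it stands.
- The arm moves only by the tool arm_command, never from a script. Its argument "targets" is a list that holds one entry, the list of rows, each a list of 6 numbers: the shift along the tool's x, y, z in m, then the turn, a rotation vector about the tool's x, y, z in degrees. A call has 1 to 8 rows; each row shifts and turns the commanded pose from where the row before left it, along the tool's axes as they then stand; what a row does not reach is not made up. A row lasts 1/8 s, in which the tool goes at most 62.5 mm and 10.7 degrees, less where a joint would pass 70% of its speed; a pose out of reach is approached as far as the arm can. A call is refused whole if a number of a shift passes 0.0625 or a number of a turn 10.7, either way. A call with a gripper value outside its range is refused whole. "hand" is the finger opening in m, from 0 to 0.0912, set as the call begins (left out, the last holds). The fingers move at their own pace and stop on an object; the grip force is fixed at half the most. Time passes only in rows, so rows that do not move let the fingers close. It gives the time, the measured TCP pose, the force and the opening at its end, in the units of the state.
- state(): the state, without advancing time (a new reading comes with each control period).
- camera(name): name is "scene" or "top"; returns a dict with "frame" (400x640x3 uint8, blue, green, red), "fx", "fy", "cx", "cy" (pixels), "k1" (the pictures are not rectified: a ray, as slopes to the right and down, at radius r is drawn at 1 + k1 r^2 times it, then the intrinsics apply), "rvec" (rotation vector, rad) and "tvec" (3), from world to camera coordinates, as OpenCV has them. Camera axes: x right, y down, z forward; pixel columns grow to the right and rows downward; lengths in mm; the calibration is good to about 2 mm. A picture is of the moment at which its call begins. There is no depth.
- job_done(): hands the job in, once; it reports no verdict.
Trained networks look in a picture, given as the dict that the camera call returned (one of the last four; its "shot" number tells which), for a name from the list of things; names that differ only in an ending like _2 or _b are one class to them, and where a whole thing is asked for, a point or a joint stands for the part that bears it (a point fixed in the world has none). Each returns a list of dicts, best first, with "p" (0 to 1); they miss things now and then, are a little off and sometimes report something else, mostly with a low value. They report only what shows in the picture. A call takes as long as a camera call. They do not tell look-alikes from the thing itself.
- search_frame(picture, target): "extent" ([left, top, width, height] in pixels, round what is visible of it).
The state is a dict: "time": time; "joints": joint angles; "qvel": joint speeds; "joint_torque": joint torques, N m; "eef_pos": TCP position; "tool_rot": TCP orientation; "contact_force": force on the tool from outside, world axes, zero at the start; "torque": the same for the moment, N m; "width": opening from 0.0 (shut) to 1.0 (fully open).
Only numpy, scipy, OpenCV 4.12 (cv2) and the standard library are available. Lean on these libraries where they do the work, as an engineer would, in place of code of your own. Each camera call takes 0.05 s, during which the arm holds its last target. There are 200 camera calls.

### The job

Make up the rebuild kit in the aluminium kit tray: put the large bearing, the large gear, the valve block and the selector fork each into the nest shaped for it, lying flat and fully down. The small bearing and the small gear belong to another gearbox: leave them where they lie.

Things in the scene. Friction and masses are not known exactly. Their poses are not given: they have to be found in the camera images.
- large_bearing: Large steel ball bearing lying flat: outer diameter 62 mm, bore 30 mm, 16 mm high, 200 g. Origin: centre of its underside, at the start on the bench (z = 0); z up. Grip across the outside, fingertips some 9 mm above its underside. Goes over the post of bearing_nest.
- large_gear: Large steel spur gear lying flat: 56 mm over the teeth, bore 18 mm, 22 mm high, 360 g. Origin: centre of its underside, at the start on the bench (z = 0); z up. Grip across the teeth, fingertips at least 10 mm above its underside to clear the 7 mm wall of gear_nest.
- valve_block: Rectangular aluminium valve block with winding oil passages on top: 64 mm long (its x), 40 wide (its y), 24 high, 160 g. Origin: centre of its underside, at the start on the bench (z = 0); z up. Grip across the 40 mm, fingertips at least 10 mm above its underside to clear the 7 mm wall of valve_nest. Either end may lead.
- fork: Steel selector fork lying flat, 270 g: upright boss 26 (its x) x 30 (its y) x 34 mm high; from its +x side a flat claw 10 mm thick whose 40 mm wide opening is centred 40 mm ahead of the boss; prong tips 54 mm ahead, 56 mm over both. Origin: centre of the boss's underside, at the start on the bench; z up. Grip the boss's 30 mm width, fingertips 12 mm or more up to pass over the claw.
- bearing_nest: Flat plate with an upright post at its centre, 14 mm in diameter, 10 mm high; no walls. The large bearing lies flat round the post. 90 x 90 mm plastic, yellow 5 mm base, rest black. Origin: centre of its underside, 3 mm above the bench; z up. The four nests stand two by two, in any order, 6 mm apart, in a fixed aluminium kit tray whose rim just outside them is 15 mm high above the bench.
- gear_nest: Plate with one round well at its centre, 72 mm across and 7 mm deep, down to the base. The large gear lies flat in the well. One of four nests in the kit tray. 90 x 90 mm plastic, yellow 5 mm base, rest black. Origin: centre of its underside, 3 mm above the bench; z up.
- valve_nest: Plate with one rectangular well at its centre, 80 mm (its x) by 56 mm (its y), 7 mm deep, down to the base. The valve block lies flat in it, long side along the well. One of four nests in the kit tray. 90 x 90 mm plastic, yellow 5 mm base, rest black. Origin: centre of its underside, 3 mm above the bench; z up.
- fork_nest: Flat plate with a round island (24 mm across, 9 high) centred 24 mm to +x of its centre and a wall 10 mm high along its -x edge. The fork lies flat, prongs astride the island towards the nest's +x, boss centred 16 mm to -x of the nest's centre. One of four nests in the kit tray. 90 x 90 mm plastic, yellow 5 mm base, rest black. Origin: centre of its underside, 3 mm above the bench; z up.
- small_bearing: Small steel ball bearing, not of this kit: outer diameter 47 mm, bore 20 mm, 14 mm high. Lies flat on the bench and stays there. Origin: centre of its underside; z up.
- small_gear: Small steel spur gear, not of this kit: 40 mm over the teeth, bore 12 mm, 22 mm high. Lies flat on the bench and stays there. Origin: centre of its underside; z up.
Not all that is in view belongs to the job. Leave any pink look-alike of the large_gear alone.

How it is judged (in metres and radians):
At the end, for the whole second after the job is handed in: Each of the four parts lies flat (7 degrees) and down on its own nest's base (4 mm), within 12 mm in x and y of its seat, block and fork within 23 degrees of the nest's direction, all at rest; small bearing and small gear within 30 mm of their starts (x of large_bearing in the frame of bearing_nest between -0.012 and 0.012 m and y of large_bearing in the frame of bearing_nest between -0.012 and 0.012 m and z of large_bearing in the frame of bearing_nest below 0.009 m and angle between each of large_bearing, large_gear, valve_block, fork's own z axis and vertical below 0.12 rad and linear speed of each of large_bearing, large_gear, valve_block, fork below 0.02 m/s and angular speed of each of large_bearing, large_gear, valve_block, fork below 0.2 rad/s and x of large_gear in the frame of gear_nest between -0.012 and 0.012 m and y of large_gear in the frame of gear_nest between -0.012 and 0.012 m and z of large_gear in the frame of gear_nest below 0.009 m and x of valve_block in the frame of valve_nest between -0.012 and 0.012 m and y of valve_block in the frame of valve_nest between -0.012 and 0.012 m and z of valve_block in the frame of valve_nest below 0.009 m and angle between the x axis of valve_block and the x axis of valve_nest, either way round below 0.4 rad and x of fork in the frame of fork_nest between -0.028 and -0.004 m and y of fork in the frame of fork_nest between -0.012 and 0.012 m and z of fork in the frame of fork_nest below 0.009 m and angle between the x axis of fork and the x axis of fork_nest, either way round below 0.4 rad and distance of each of small_bearing, small_gear from where it was at the start of the episode below 0.03 m); the robot touches nothing.
It fails at once if the small bearing is moved by more than 30 mm (distance of small_bearing from where it was at the start of the episode above 0.03 m).
It fails at once if the small gear is moved by more than 30 mm (distance of small_gear from where it was at the start of the episode above 0.03 m).
It also fails if it takes over 99 s, if anything falls off the work surface, if the arm or the gripper's body presses on something with over 40 N, if the wrist force passes 120 N, or if a joint passes its speed limit or range.

## Working session

There is one attempt and no reset: what is moved stays moved. The work goes in short steps, Python scripts to look and compute and a tool call to move; the robot and the scene stay as the last step left them, time stands still between calls to the robot, and variables do not carry over. Pictures are saved under pics/ and viewed, on a budget of 14 in all, crops included, one or two more only if the job needs it, and the job is handed in when it is done.

Besides the shell and the picture viewer there is one more tool, called after ">>>" as name([rows], argument=value, ...), one row to a line, values as JSON. arm_command: Moves the arm, as the interface text tells. Its arguments: {"type":"object","properties":{"targets":{"type":"array","items":{"type":"array","items":{"type":"array","items":{"type":"number"}}}},"hand":{"type":"number"}},"required":["targets"]}

```bash
mkdir -p pics; ls; cat > h.py <<'E'
import cv2,numpy as np,pickle
from rig import state,camera,job_done,search_frame
NAMES="large_bearing large_gear valve_block fork bearing_nest gear_nest valve_nest fork_nest small_bearing small_gear".split()
def dist(c):return np.array([c['k1'],0,0,0,0],float)
def K(c):return np.array([[c['fx'],0,c['cx']],[0,c['fy'],c['cy']],[0,0,1.]])
def ray(c,uv,z):
    n=cv2.undistortPoints(np.array([[uv]],float),K(c),dist(c))[0,0]
    R=cv2.Rodrigues(np.array(c['rvec'],float))[0];t=np.array(c['tvec'],float).ravel()
    o=-R.T@t;d=R.T@np.array([n[0],n[1],1]);return o+d*(z-o[2])/d[2]
def proj(c,P):return cv2.projectPoints(np.array(P,float).reshape(-1,3),np.array(c['rvec'],float),np.array(c['tvec'],float),K(c),dist(c))[0].reshape(-1,2)
E
python3 - <<'E'
from h import *
s=state();print({k:np.round(v,3) for k,v in s.items()})
for n in("scene","top"):
    c=camera(n);cv2.imwrite(f"pics/{n}0.png",c['frame']);pickle.dump(c,open(n+"0.pkl","wb"))
    print(n,c['fx'],c['k1'],np.round(c['rvec'],2),np.round(c['tvec']))
    for t in NAMES:
        for d in search_frame(c,t)[:3]:
            e=d['extent'];m=(e[0]+e[2]/2,e[1]+e[3]/2);print(t,round(d['p'],2),np.round(e),np.round(ray(c,m,10)[:2]))
E
```

```text
pics
{'time': np.float64(0.0), 'joints': array([-1.244,  0.494,  1.346,  0.   ,  1.303, -0.096]), 'qvel': array([ 0.001,  0.   ,  0.002, -0.001,  0.001, -0.001]), 'joint_torque': array([-5.0000e-03, -8.7883e+01, -3.8186e+01,  7.0000e-02,  5.3000e-02,
       -0.0000e+00]), 'eef_pos': array([ 256.316, -569.589,  213.327]), 'tool_rot': array([-3.14 , -0.   ,  0.423]), 'contact_force': array([-0.821,  0.165,  0.008]), 'torque': array([-0.039,  0.002, -0.031]), 'width': np.float64(0.999)}
scene 397.0230789113656 -0.0326908738631715 [ 1.13  2.58 -0.75] [ 286. -283. 1009.]
large_bearing 0.9 [323. 292.  40.  34.] [580. 202.]
large_gear 0.88 [434. 215.  35.  28.] [313. 256.]
large_gear 0.71 [391. 229.  27.  32.] [406. 208.]
large_gear 0.67 [360. 189.  31.  28.] [369. 108.]
valve_block 0.61 [437. 278.  44.  44.] [428. 345.]
fork 0.98 [440. 278.  41.  43.] [425. 347.]
fork 0.18 [153. 147.  54.  50.] [ 593. -251.]
bearing_nest 0.7 [178. 174.  60.  54.] [ 598. -150.]
gear_nest 0.8 [152. 144.  56.  54.] [ 591. -253.]
valve_nest 0.98 [211. 153.  64.  43.] [ 505. -146.]
fork_nest 0.85 [191. 127.  53
[... 210 characters left out ...]
7457852 [ 2.14 -2.14  0.12] [ 31. 475. 784.]
large_bearing 0.67 [225. 143.  32.  27.] [571. 205.]
large_gear 0.89 [272. 237.  25.  29.] [368. 107.]
large_gear 0.8 [201. 269.  28.  25.] [306. 253.]
large_gear 0.59 [223. 216.  24.  29.] [411. 212.]
valve_block 0.79 [163. 160.  25.  35.] [524. 347.]
fork 0.9 [162. 212.  27.  31.] [417. 341.]
bearing_nest 0.63 [390. 129.  42.  39.] [ 587. -160.]
gear_nest 0.96 [434. 125.  43.  43.] [ 591. -255.]
valve_nest 0.82 [386. 170.  48.  43.] [ 494. -155.]
fork_nest 0.81 [433. 173.  45.  43.] [ 489. -252.]
fork_nest 0.68 [160. 211.  29.  30.] [421. 344.]
small_bearing 0.73 [300. 125.  24.  22.] [614.  53.]
small_gear 0.67 [290. 202.  26.  20.] [450.  70.]
```

```bash
python3 - <<'E'
from h import *
a=pickle.load(open("scene0.pkl","rb"))['frame'];b=pickle.load(open("top0.pkl","rb"))['frame']
cv2.imwrite("pics/s1.png",cv2.resize(a[110:380,140:490],None,fx=2.2,fy=2.2,interpolation=cv2.INTER_CUBIC))
cv2.imwrite("pics/t1.png",cv2.resize(b[100:310,140:500],None,fx=2.2,fy=2.2,interpolation=cv2.INTER_CUBIC))
E
```

```text
(no output)
```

View pics/s1.png

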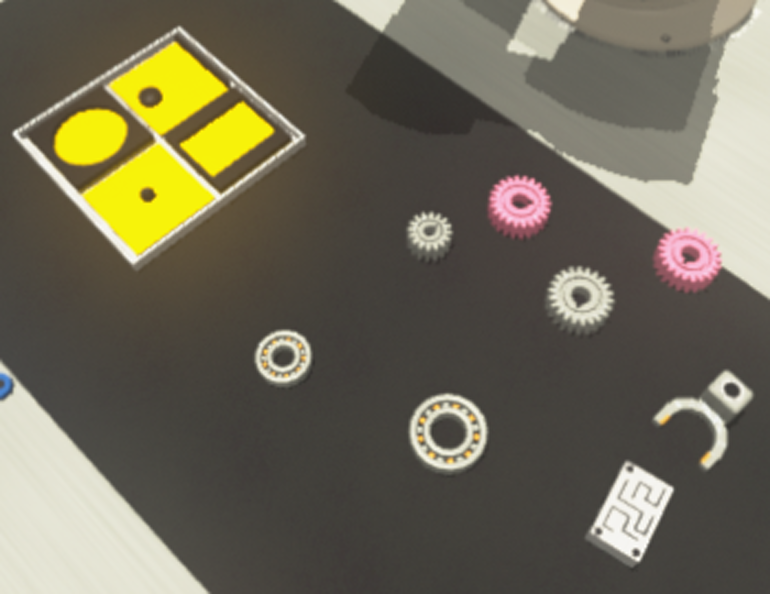

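View pics/t1.png

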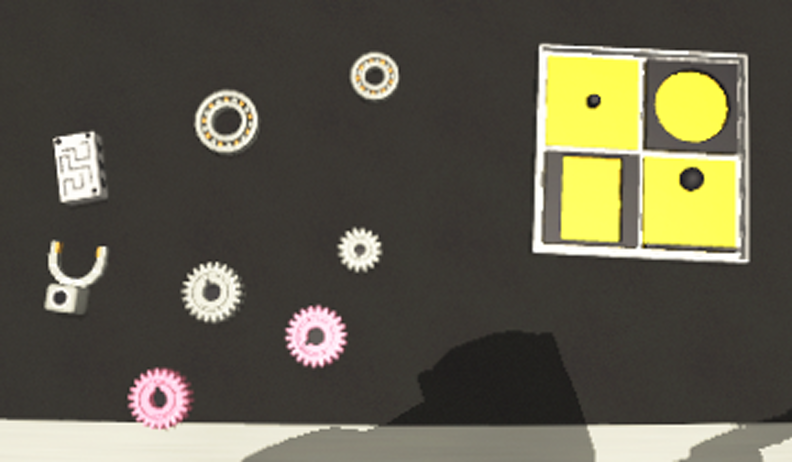

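The pictures show three big gears: pink ones at scene crop (520,205) and (688,258), and the steel one at (580,298). The steel gear is the large gear, at about (411,210) mm. The small gear is at (430,235) and the small bearing at (283,357). The tray's nests, from the top view: bearing upper left, gear upper right, valve lower left, fork lower right with its island towards +x. Next I fit silhouettes in both views to get the poses.

```bash
cat > fit.py <<'E'
from h import *
from scipy.optimize import minimize
S=4
def circ(r,n=40):a=np.linspace(0,2*np.pi,n,endpoint=False);return np.c_[r*np.cos(a),r*np.sin(a)]
def box(x0,x1,y0,y1):return np.array([[x0,y0],[x1,y0],[x1,y1],[x0,y1]],float)
# list of convex prisms (poly,z0,z1), holes (poly,z)
def arc():
    a=np.linspace(np.pi/2,3*np.pi/2,13);o=[]
    for i in range(12):
        o.append(np.array([[40+R*np.cos(t),R*np.sin(t)] for R,t in((20,a[i]),(28,a[i]),(28,a[i+1]),(20,a[i+1]))]))
    return o+[box(40,54,20,28),box(40,54,-28,-20),box(10,20,-8,8)]
M={'large_bearing':([(circ(31),0,16)],[(circ(15),0,16)]),'large_gear':([(circ(26.5),0,22)],[(circ(9),0,22)]),
'valve_block':([(box(-32,32,-20,20),0,24)],[]),'fork':([(box(-13,13,-15,15),0,34)]+[(p,0,10) for p in arc()],[]),
'small_bearing':([(circ(23.5),0,14)],[(circ(10),0,14)]),'small_gear':([(circ(18.5),0,22)],[(circ(6),0,22)]),
'tray':([(box(3,93,3,93),8,8),(circ(36)+[48,-48],8,8),(box(-88,-8,20,76),8,8),(box(-93,-3,-93,-3),8,8)],[(circ(7)+[48,48],8,18),(circ(12)+[-24,-48],8,17)])}
def pts(c,poly,z,p):
    co,si=np.cos(p[2]),np.sin(p[2]);q=poly@np.array([[co,si],[-si,co]])+p[:2]
    return proj(c,np.c_[q,np.full(len(q),z)])
def render(c,name,p,org,shape,z=0):
    m=np.zeros((shape[0]*S,shape[1]*S),np.uint8)
    f=lambda uv:np.round((uv-org+.5)*S*16).astype(np.int32)
    add,sub=M[name]
    def hull(poly,a,b):return cv2.convexHull(np.r_[pts(c,poly,a+z,p),pts(c,poly,b+z,p)].astype(np.float32))[:,0]
    for poly,a,b in add: cv2.fillConvexPoly(m,f(hull(poly,a,b)),255,shift=4)
    for poly,a,b in sub:
        if name=='tray': cv2.fillConvexPoly(m,f(hull(poly,a,b)),0,shift=4)
        else:
            h1=np.zeros_like(m);h2=h1.copy()
            cv2.fillConvexPoly(h1,f(pts(c,poly,a+z,p)),255,shift=4);cv2.fillConvexPoly(h2,f(pts(c,poly,b+z,p)),255,shift=4);m[(h1&h2)>0]=0
    return cv2.resize(m,shape[::-1],interpolation=cv2.INTER_AREA)/255.
def mask(c,name):
    f=c['frame'].astype(float);b,g,r=f[...,0],f[...,1],f[...,2]
    if name=='tray':return np.clip((np.minimum(g,r)-b-30)/100,0,1)
    return np.clip((f.max(2)-85)/60,0,1)
def fit(cams,name,p0,z=0,yaws=(0,)):
    best=None
    for y in yaws:
        x=np.array([*p0,y]);dat=[]
        R=150 if name=='tray' else 62 if name in('fork',) else 45
        for c in cams:
            q=proj(c,[[x[0]+(25 if name=='fork' else 0)+a*R,x[1]+b*R,z+10] for a in(-1,1) for b in(-1,1)])
            lo=np.floor(q.min(0)).astype(int);hi=np.ceil(q.max(0)).astype(int)
            dat.append((c,lo,(hi-lo)[::-1],mask(c,name)[lo[1]:hi[1],lo[0]:hi[0]]))
        def cost(v):
            v=np.array([v[0],v[1],v[2]/40]);return sum(((render(c,name,v,o,tuple(s),z)-m)**2).sum()/m.sum() for c,o,s,m in dat)
        sx=[[0,0,0],[8,0,0],[0,8,0],[0,0,6]]
        v0=np.array([x[0],x[1],x[2]*40])
        r=minimize(cost,v0,method='Nelder-Mead',options=dict(initial_simplex=v0+np.array(sx),xatol=.05,fatol=1e-5,maxiter=300))
        if best is None or r.fun<best[1]:best=(np.array([r.x[0],r.x[1],r.x[2]/40]),r.fun)
    return best
E
python3 - <<'E'
from fit import *
cs=[pickle.load(open(n+"0.pkl","rb")) for n in("scene","top")]
for n,p,ys in [('tray',(543,-203),(0,)),('large_bearing',(575,203),(0,)),('large_gear',(409,210),(0,)),('valve_block',(526,345),(-.2,.2)),('fork',(400,350),(-.3,0,.3)),('small_bearing',(620,56),(0,)),('small_gear',(450,70),(0,))]:
    for k,u in(('both',cs),('sc',cs[:1]),('top',cs[1:])):
        r=fit(u,n,p,yaws=ys);print(n,k,np.round(r[0][:2],1),round(r[0][2],3),round(r[1],3))
E
```

```text
tray both [ 545.  -201.4] -0.05 0.108
tray sc [ 546.2 -202.5] -0.046 0.042
tray top [ 543.4 -201. ] -0.05 0.034
large_bearing both [575.5 200.1] 0.178 0.29
large_bearing sc [575.3 198.7] 0.158 0.067
large_bearing top [575.6 202.6] 0.069 0.118
large_gear both [408.1 208.2] 0.28 0.314
large_gear sc [407.4 205.9] 0.223 0.125
large_gear top [408.1 210.6] 0.032 0.078
valve_block both [529.7 344.4] 0.175 0.264
valve_block sc [530.2 343.4] 0.169 0.071
valve_block top [529.  346.2] 0.191 0.136
fork both [400.6 349.3] -0.085 0.979
fork sc [401.3 348.3] -0.11 0.648
fork top [400.5 350.8] -0.097 0.251
small_bearing both [621.1  56.2] -0.101 0.228
small_bearing sc [620.9  54.1] 0.08 0.083
small_bearing top [620.8  57.5] 0.045 0.052
small_gear both [448.9  68.8] 0.039 0.556
small_gear sc [448.1  65.5] 0.26 0.392
small_gear top [449.   69.9] 0.053 0.093
```

```bash
cat > go.py <<'E'
import sys,json
from h import *
# args: [-s step_mm] x,y,z,yawdeg ... waypoints (world, mm); prints rows for arm_command in calls of 8
a=sys.argv[1:];step=50
if a[0]=='-s':step=float(a[1]);a=a[2:]
s=state();P=np.array(s['eef_pos'],float);y=s['tool_rot'][2]
print('t',round(s['time'],2),np.round(P,1),np.round(np.degrees(s['tool_rot']),1),'F',np.round(s['contact_force'],1),'w',round(s['width']*91.2,1),'j',np.round(s['joints'],2))
rows=[]
for w in a:
    w=[float(v) for v in w.split(',')];T=np.array(w[:3]);Y=np.radians(w[3])
    dy=(Y-y+np.pi)%(2*np.pi)-np.pi
    n=max(1,int(np.ceil(max(np.linalg.norm(T-P)/step,abs(np.degrees(dy))/9))));P0,y0=P.copy(),y
    for i in range(n):
        tgt=P0+(T-P0)*(i+1)/n;d=tgt-P;c,si=np.cos(y),np.sin(y)
        sh=np.round(np.array([c*d[0]+si*d[1],si*d[0]-c*d[1],-d[2]])/1000,3)
        t=-round(np.degrees(y0+dy*(i+1)/n-y),1)
        rows.append([*map(float,sh),0,0,t]);e=sh*1000
        P=P+np.array([c*e[0]+si*e[1],si*e[0]-c*e[1],-e[2]]);y=y-np.radians(t)
for i in range(0,len(rows),8):print(json.dumps([rows[i:i+8]]))
E
python3 go.py 350,-360,160,40 575.5,200.5,120,42
```

```text
t 1.1 [ 256.5 -570.   213.9] [180.    0.   24.2] F [0.2 0.4 0.5] w 91.3 j [-1.24  0.49  1.35  0.    1.3  -0.1 ]
[[[0.034, -0.031, 0.011, 0, 0, -3.2], [0.036, -0.028, 0.011, 0, 0, -3.1], [0.038, -0.027, 0.01, 0, 0, -3.2], [0.039, -0.024, 0.011, 0, 0, -3.1], [0.04, -0.023, 0.011, 0, 0, -3.2], [0.041, -0.022, 0.003, 0, 0, -0.2], [0.041, -0.022, 0.003, 0, 0, -0.1], [0.041, -0.021, 0.003, 0, 0, -0.2]]]
[[[0.041, -0.022, 0.003, 0, 0, -0.1], [0.042, -0.021, 0.003, 0, 0, -0.2], [0.041, -0.021, 0.003, 0, 0, -0.1], [0.041, -0.022, 0.004, 0, 0, -0.2], [0.042, -0.021, 0.003, 0, 0, -0.1], [0.041, -0.021, 0.003, 0, 0, -0.2], [0.042, -0.021, 0.003, 0, 0, -0.1], [0.041, -0.02, 0.003, 0, 0, -0.2]]]
[[[0.042, -0.021, 0.003, 0, 0, -0.1], [0.041, -0.02, 0.003, 0, 0, -0.2]]]
```

Look-alikes, in full-frame scene pixels:
- **Large bearing:** the one at (343,309), and not the small one at (267,275).
- **Large gear:** the steel one at (404,245). The pink ones at (375,203) and (451,229) and the small one at (335,217) are out.
- **Fork and block:** these are unique, the fork at (460,299) and the block at about (425,343).

One close crop to check these, with the fits drawn on it.

```bash
python3 - <<'E'
from fit import *
c=pickle.load(open("top0.pkl","rb"));im=cv2.resize(c['frame'],None,fx=4,fy=4,interpolation=cv2.INTER_CUBIC)
F={'large_bearing':(575.5,200.5,0),'large_gear':(408,208.5,0),'valve_block':(529.5,344.8,.178),'fork':(400.6,349.7,-.09),'tray':(544.8,-201.5,-.049)}
for n,p in F.items():
    m=(render(c,n,p,np.array([0,0]),(400,640))>.5).astype(np.uint8)
    m=cv2.resize(m,None,fx=4,fy=4,interpolation=cv2.INTER_LINEAR)
    cv2.drawContours(im,cv2.findContours(m,cv2.RETR_LIST,cv2.CHAIN_APPROX_NONE)[0],-1,(255,0,255),1)
cv2.imwrite("pics/c1.png",np.hstack([im[540:1060,620:1040],im[480:1000,1530:1910]]))
E
```

```text
(no output)
```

View pics/c1.png

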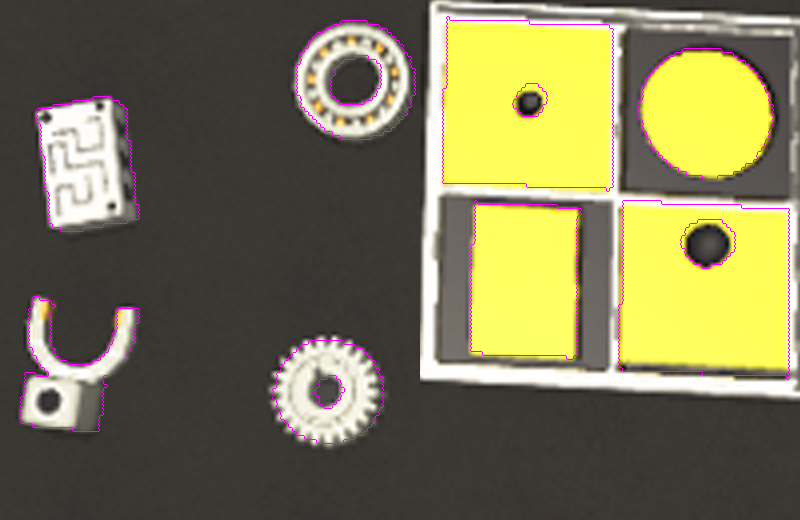

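The fits sit on the steel bearing, steel gear, block, fork and tray wells within about a pixel, so the choices hold. Moving to the bearing.

>>> arm_command([
  [[0.034, -0.031, 0.011, 0, 0, -3.2], [0.036, -0.028, 0.011, 0, 0, -3.1], [0.038, -0.027, 0.01, 0, 0, -3.2], [0.039, -0.024, 0.011, 0, 0, -3.1], [0.04, -0.023, 0.011, 0, 0, -3.2], [0.041, -0.022, 0.003, 0, 0, -0.2], [0.041, -0.022, 0.003, 0, 0, -0.1], [0.041, -0.021, 0.003, 0, 0, -0.2]],
], hand=0.085)

```text
time: 2.1
eef_pos: [402.7, -229.4, 151.0]
tool_rot: [3.141, -0.0, 0.707]
contact_force: [-0.0, 0.1, -0.1]
width: 0.931
```

>>> arm_command([
  [[0.041, -0.022, 0.003, 0, 0, -0.1], [0.042, -0.021, 0.003, 0, 0, -0.2], [0.041, -0.021, 0.003, 0, 0, -0.1], [0.041, -0.022, 0.004, 0, 0, -0.2], [0.042, -0.021, 0.003, 0, 0, -0.1], [0.041, -0.021, 0.003, 0, 0, -0.2], [0.042, -0.021, 0.003, 0, 0, -0.1], [0.041, -0.02, 0.003, 0, 0, -0.2]],
])

```text
time: 3.1
eef_pos: [541.6, 115.7, 126.0]
tool_rot: [3.141, -0.0, 0.729]
contact_force: [0.1, 0.3, 0.3]
width: 0.93
```

>>> arm_command([
  [[0.042, -0.021, 0.003, 0, 0, -0.1], [0.041, -0.02, 0.003, 0, 0, -0.2], [0, 0, 0, 0, 0, 0]],
])

```text
time: 3.48
eef_pos: [576.4, 202.6, 119.6]
tool_rot: [3.141, -0.001, 0.736]
contact_force: [-0.5, -0.5, -0.5]
width: 0.927
```

```bash
python3 go.py -s 30 575.5,200.5,9,42; python3 go.py -s 20 575.5,200.5,9,42
```

```text
t 3.48 [576.4 202.6 119.6] [ 1.80e+02 -1.00e-01  4.22e+01] F [-0.5 -0.5 -0.5] w 84.5 j [0.24 0.57 1.49 0.   1.08 1.07]
[[[-0.001, 0.0, 0.028, 0, 0, 0.0], [-0.0, 0.0, 0.027, 0, 0, 0.1], [-0.001, 0.001, 0.028, 0, 0, 0.0], [-0.0, -0.0, 0.028, 0, 0, 0.1]]]
t 3.48 [576.4 202.6 119.6] [ 1.80e+02 -1.00e-01  4.22e+01] F [-0.5 -0.5 -0.5] w 84.5 j [0.24 0.57 1.49 0.   1.08 1.07]
[[[-0.0, 0.0, 0.018, 0, 0, 0.0], [-0.001, 0.0, 0.019, 0, 0, 0.1], [-0.0, 0.0, 0.018, 0, 0, -0.0], [-0.0, 0.001, 0.019, 0, 0, 0.0], [-0.001, -0.0, 0.018, 0, 0, 0.1], [-0.0, -0.0, 0.019, 0, 0, -0.0]]]
```

>>> arm_command([
  [[-0.001, 0.001, 0.035, 0, 0, 0], [0, 0, 0.035, 0, 0, 0.2], [-0.001, 0, 0.025, 0, 0, 0], [0, 0, 0.015, 0, 0, 0], [0, 0, 0, 0, 0, 0]],
])

```text
time: 4.1
eef_pos: [574.3, 197.4, 9.4]
tool_rot: [-3.141, 0.001, 0.73]
contact_force: [-0.9, -0.0, 0.2]
width: 0.933
```

>>> arm_command([
  [[0, 0, 0, 0, 0, 0], [0, 0, 0, 0, 0, 0], [0, 0, 0, 0, 0, 0], [0, 0, 0, 0, 0, 0], [0, 0, 0, 0, 0, 0]],
], hand=0.05)

```text
time: 4.72
eef_pos: [575.1, 198.0, 10.6]
tool_rot: [3.141, -0.001, 0.73]
contact_force: [-1.3, 0.5, 7.8]
width: 0.653
```

>>> arm_command([
  [[0, 0, -0.01, 0, 0, 0], [0, 0, -0.03, 0, 0, 0], [0, 0, -0.04, 0, 0, 0], [0, 0, -0.03, 0, 0, 0], [0, 0, 0, 0, 0, 0]],
])

```text
time: 5.35
eef_pos: [576.0, 198.2, 122.6]
tool_rot: [3.139, -0.004, 0.73]
contact_force: [0.4, 0.6, -2.7]
width: 0.656
```

```bash
python3 go.py  595.4,-155.9,70,42
```

```text
t 5.35 [576.  198.2 122.6] [179.9  -0.2  41.8] F [ 0.4  0.6 -2.7] w 59.9 j [ 0.23  0.57  1.49 -0.    1.08  1.07]
[[[-0.028, 0.035, 0.007, 0, 0, -0.0], [-0.027, 0.034, 0.006, 0, 0, -0.0], [-0.028, 0.035, 0.007, 0, 0, -0.1], [-0.028, 0.034, 0.006, 0, 0, 0.0], [-0.028, 0.035, 0.007, 0, 0, -0.0], [-0.027, 0.034, 0.006, 0, 0, -0.0], [-0.028, 0.035, 0.007, 0, 0, -0.0], [-0.028, 0.035, 0.007, 0, 0, -0.1]]]
```

>>> arm_command([
  [[-0.028, 0.035, 0.005, 0, 0, 0], [-0.027, 0.034, 0.005, 0, 0, 0], [-0.028, 0.035, 0.005, 0, 0, 0], [-0.028, 0.034, 0.005, 0, 0, 0], [-0.028, 0.035, 0.005, 0, 0, 0], [-0.027, 0.034, 0.005, 0, 0, 0], [-0.028, 0.035, 0.005, 0, 0, 0], [-0.028, 0.035, 0.005, 0, 0, 0]],
])

```text
time: 6.35
eef_pos: [593.3, -157.9, 78.7]
tool_rot: [-3.14, 0.001, 0.73]
contact_force: [0.3, 0.5, -2.1]
width: 0.658
```

>>> arm_command([
  [[0, 0, 0, 0, 0, 0], [0, 0, 0, 0, 0, 0]],
])

```text
time: 6.6
eef_pos: [593.3, -156.2, 79.0]
tool_rot: [-3.14, 0.001, 0.729]
contact_force: [-0.9, 0.6, -2.3]
width: 0.655
```

```bash
cat > look.py <<'E'
import sys
from h import *
# out x y z half : crops of both cams round a world point
o,x,y,z,h=sys.argv[1],*map(float,sys.argv[2:6]);L=[]
for n in("scene","top"):
    c=camera(n);pickle.dump(c,open(n+"1.pkl","wb"));u,v=proj(c,[[x,y,z]])[0];u=int(np.clip(u,h,639-h));v=int(np.clip(v,h,399-h));h=int(h)
    L.append(cv2.resize(c['frame'][v-h:v+h,u-h:u+h],(400,400),interpolation=cv2.INTER_CUBIC));print(n,u-h,v-h,400/(2*h))
cv2.imwrite(f"pics/{o}.png",np.hstack(L))
E
python3 look.py b1 595 -156 70 50; python3 go.py -s 20 595.4,-155.9,19,42
```

```text
scene 150 130 4.0
top 364 86 4.0
t 6.7 [ 593.6 -155.6   79.5] [-179.9    0.    41.9] F [-0.1 -0.5 -2.9] w 59.8 j [-0.35  0.63  1.51  0.    1.    0.49]
[[[0.0, 0.0, 0.015, 0, 0, -0.0], [0.001, 0.001, 0.015, 0, 0, -0.1], [-0.0, 0.0, 0.015, 0, 0, 0.0], [0.0, 0.0, 0.016, 0, 0, -0.0]]]
```

View pics/b1.png

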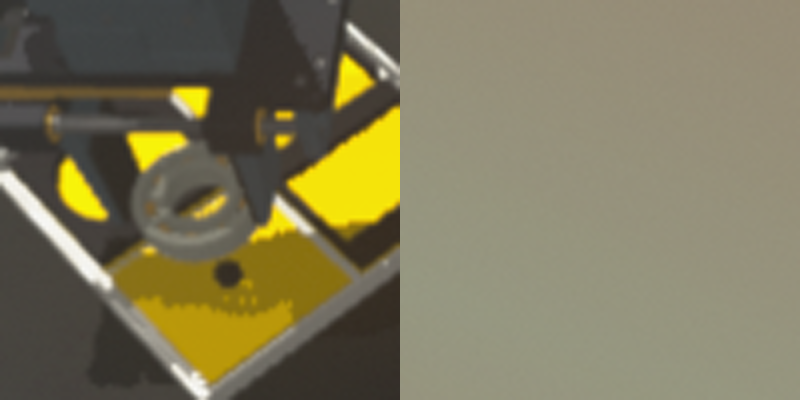

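```bash
python3 - <<'E'
from h import *
c=pickle.load(open("scene1.pkl","rb"))
for z in(68,75,82):print(ray(c,(198,181),z))
R=cv2.Rodrigues(np.array(c['rvec']))[0];print(-R.T@np.array(c['tvec']))
print(proj(c,[[593.5,-155.8,z] for z in (60,70,80,98)]), proj(c,[[595.4,-155.9,18],[595.4,-155.9,8]]))
E
```

```text
[ 597.36306751 -160.21482693   68.        ]
[ 599.2966317  -154.91610357   75.        ]
[ 601.23019589 -149.61738021   82.        ]
[771.03614935 315.71745404 696.74125387]
[[201.97776968 183.44612272]
 [200.73415923 180.4698523 ]
 [199.46375182 177.42826441]
 [197.10673276 171.78194661]] [[206.16694689 195.81576623]
 [207.29248985 198.48029709]]
```

```bash
python3 go.py -s 20 593.5,-157.8,20,42
```

```text
t 6.7 [ 593.6 -155.6   79.5] [-179.9    0.    41.9] F [-0.1 -0.5 -2.9] w 59.8 j [-0.35  0.63  1.51  0.    1.    0.49]
[[[-0.001, 0.001, 0.02, 0, 0, -0.0], [-0.0, 0.0, 0.02, 0, 0, -0.1], [-0.001, 0.001, 0.02, 0, 0, -0.0]]]
```

>>> arm_command([
  [[-0.001, 0.001, 0.02, 0, 0, 0], [0, 0, 0.02, 0, 0, 0], [-0.001, 0.001, 0.012, 0, 0, 0], [0, 0, 0.005, 0, 0, 0], [0, 0, 0.002, 0, 0, 0], [0, 0, 0, 0, 0, 0]],
])

```text
time: 7.45
eef_pos: [594.1, -159.5, 21.3]
tool_rot: [3.141, -0.0, 0.73]
contact_force: [0.0, -0.2, -2.4]
width: 0.654
```

```bash
python3 go.py -s 20 593.5,-157.8,19,42; python3 look.py b2 595 -156 15 50
```

```text
t 7.45 [ 594.1 -159.5   21.3] [180.   -0.   41.8] F [ 0.  -0.2 -2.4] w 59.6 j [-0.36  0.71  1.55 -0.    0.88  0.48]
[[[0.001, -0.002, 0.002, 0, 0, -0.2]]]
scene 156 146 4.0
top 359 94 4.0
```

View pics/b2.png

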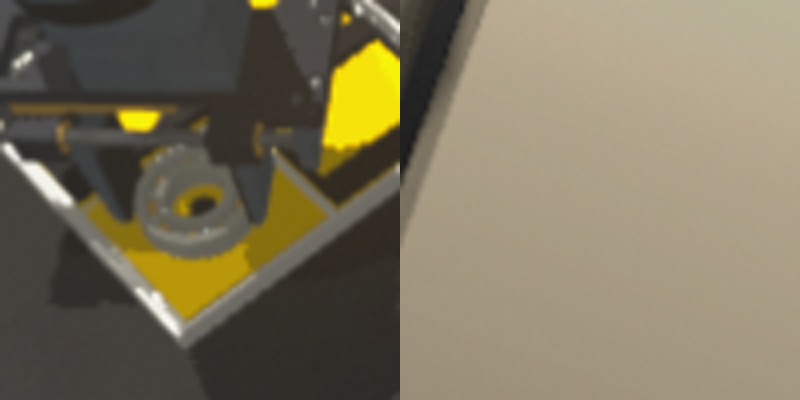

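The bearing is over the post, which shows in the bore at (203,203). Lowering the last bit and releasing.

>>> arm_command([
  [[0, 0, 0.002, 0, 0, 0], [0, 0, 0.001, 0, 0, 0], [0, 0, 0, 0, 0, 0]],
])

```text
time: 7.92
eef_pos: [594.0, -159.5, 18.6]
tool_rot: [3.141, -0.0, 0.73]
contact_force: [-3.0, 0.7, 10.4]
width: 0.652
```

>>> arm_command([
  [[0, 0, 0, 0, 0, 0], [0, 0, 0, 0, 0, 0], [0, 0, 0, 0, 0, 0]],
], hand=0.076)

```text
time: 8.3
eef_pos: [593.9, -159.5, 17.8]
tool_rot: [-3.142, 0.0, 0.73]
contact_force: [-0.8, -0.3, 0.2]
width: 0.834
```

>>> arm_command([
  [[0, 0, -0.02, 0, 0, 0], [0, 0, -0.04, 0, 0, 0], [0, 0, -0.04, 0, 0, 0]],
])

```text
time: 8.68
eef_pos: [593.6, -159.4, 118.8]
tool_rot: [-3.141, 0.0, 0.73]
contact_force: [0.8, -0.4, 0.8]
width: 0.836
```

```bash
python3 go.py 570,-20,130,20 408,208.5,110,0
```

```text
t 8.68 [ 593.6 -159.4  118.8] [-180.     0.    41.8] F [ 0.8 -0.4  0.8] w 76.3 j [-0.36  0.58  1.48  0.    1.08  0.48]
[[[0.025, -0.04, -0.004, 0, 0, 7.3], [0.02, -0.043, -0.003, 0, 0, 7.2], [0.014, -0.045, -0.004, 0, 0, 7.3], [-0.012, -0.045, 0.003, 0, 0, 3.3], [-0.015, -0.044, 0.004, 0, 0, 3.4], [-0.018, -0.043, 0.003, 0, 0, 3.3], [-0.019, -0.042, 0.003, 0, 0, 3.3], [-0.023, -0.041, 0.003, 0, 0, 3.4]]]
[[[-0.024, -0.04, 0.004, 0, 0, 3.3]]]
```

>>> arm_command([
  [[0.025, -0.04, -0.004, 0, 0, 7.3], [0.02, -0.043, -0.003, 0, 0, 7.2], [0.014, -0.045, -0.004, 0, 0, 7.3], [-0.012, -0.045, 0.003, 0, 0, 3.3], [-0.015, -0.044, 0.004, 0, 0, 3.4], [-0.018, -0.043, 0.003, 0, 0, 3.3], [-0.019, -0.042, 0.003, 0, 0, 3.3], [-0.023, -0.041, 0.003, 0, 0, 3.4]],
])

```text
time: 9.68
eef_pos: [434.2, 171.1, 112.9]
tool_rot: [-3.141, -0.0, 0.056]
contact_force: [0.6, -0.0, -0.3]
width: 0.835
```

>>> arm_command([
  [[-0.024, -0.04, 0.004, 0, 0, 3.3], [0, 0, 0, 0, 0, 0], [0, 0, 0, 0, 0, 0]],
])

```text
time: 10.05
eef_pos: [409.0, 208.5, 109.0]
tool_rot: [-3.142, -0.0, 0.002]
contact_force: [0.1, -0.6, 0.2]
width: 0.835
```

```bash
python3 look.py b3 595 -156 8 50; python3 go.py -s 30 408,208.5,11,0
```

```text
scene 157 148 4.0
top 359 95 4.0
t 10.15 [409.3 208.  109. ] [-180.   -0.   -0.] F [-0.3  0.9 -0.1] w 75.9 j [ 0.34  0.42  1.87 -0.    0.86  1.91]
[[[-0.0, -0.0, 0.025, 0, 0, -0.0], [-0.001, -0.0, 0.024, 0, 0, -0.0], [0.0, -0.0, 0.025, 0, 0, -0.0], [-0.0, -0.001, 0.024, 0, 0, -0.0]]]
```

View pics/b3.png

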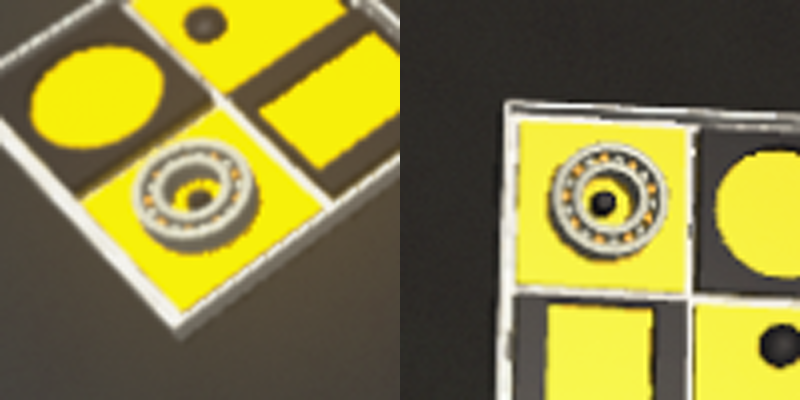

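The bearing lies flat round the post in both views. I'll check the offset later and go on to the gear.

>>> arm_command([
  [[0, 0, 0.035, 0, 0, 0], [-0.001, 0, 0.035, 0, 0, 0], [0, 0, 0.02, 0, 0, 0], [0, 0, 0.008, 0, 0, 0], [0, 0, 0, 0, 0, 0]],
])

```text
time: 10.78
eef_pos: [407.9, 208.1, 10.9]
tool_rot: [3.141, 0.0, -0.0]
contact_force: [0.2, -0.0, 0.6]
width: 0.835
```

>>> arm_command([
  [[0, 0, 0, 0, 0, 0], [0, 0, 0, 0, 0, 0], [0, 0, 0, 0, 0, 0], [0, 0, 0, 0, 0, 0], [0, 0, 0, 0, 0, 0]],
], hand=0.045)

```text
time: 11.4
eef_pos: [407.9, 208.5, 11.5]
tool_rot: [-3.141, -0.001, 0.001]
contact_force: [0.9, -2.7, 8.6]
width: 0.604
```

>>> arm_command([
  [[0, 0, -0.01, 0, 0, 0], [0, 0, -0.03, 0, 0, 0], [0, 0, -0.04, 0, 0, 0], [0, 0, -0.02, 0, 0, 0]],
])

```text
time: 11.9
eef_pos: [408.0, 208.7, 113.2]
tool_rot: [-3.141, -0.002, 0.001]
contact_force: [1.0, 0.3, -4.1]
width: 0.606
```

```bash
python3 - <<'E'
from fit import *
cs=[pickle.load(open(n+"1.pkl","rb")) for n in("scene","top")]
import fit as f
f.mask=lambda c,n:np.clip((c['frame'].min(2).astype(float)-90)/50,0,1)
for u in(cs,cs[:1],cs[1:]):
    print(fit(u,'large_bearing',(594,-156),z=8))
E
python3 go.py 520,-20,130,0 590.6,-251.9,90,0
```

```text
(array([ 5.95951956e+02, -1.59147672e+02,  8.90912069e-02]), np.float64(1.400113090330322))
(array([ 5.94700998e+02, -1.64317419e+02,  6.21818157e-02]), np.float64(0.6762391175950405))
(array([ 5.95919288e+02, -1.58867759e+02,  7.42354537e-02]), np.float64(0.7127360445243797))
t 11.9 [408.  208.7 113.2] [-1.8e+02 -1.0e-01  0.0e+00] F [ 1.   0.3 -4.1] w 55.3 j [0.34 0.41 1.87 0.   0.87 1.91]
[[[0.019, 0.038, -0.003, 0, 0, 0.0], [0.018, 0.038, -0.003, 0, 0, 0.0], [0.019, 0.038, -0.002, 0, 0, 0.0], [0.019, 0.039, -0.003, 0, 0, 0.0], [0.018, 0.038, -0.003, 0, 0, 0.0], [0.019, 0.038, -0.003, 0, 0, 0.0], [0.014, 0.046, 0.008, 0, 0, 0.0], [0.014, 0.047, 0.008, 0, 0, 0.0]]]
[[[0.014, 0.046, 0.008, 0, 0, 0.0], [0.014, 0.046, 0.008, 0, 0, 0.0], [0.014, 0.047, 0.008, 0, 0, 0.0]]]
```

>>> arm_command([
  [[0.019, 0.038, -0.003, 0, 0, 0], [0.018, 0.038, -0.003, 0, 0, 0], [0.019, 0.038, -0.002, 0, 0, 0], [0.019, 0.039, -0.003, 0, 0, 0], [0.018, 0.038, -0.003, 0, 0, 0], [0.019, 0.038, -0.003, 0, 0, 0], [0.014, 0.046, 0.008, 0, 0, 0], [0.014, 0.047, 0.008, 0, 0, 0]],
])

```text
time: 12.9
eef_pos: [547.9, -114.7, 112.4]
tool_rot: [-3.142, -0.0, 0.001]
contact_force: [0.2, 0.4, -4.2]
width: 0.602
```

>>> arm_command([
  [[0.014, 0.046, 0.008, 0, 0, 0], [0.014, 0.046, 0.008, 0, 0, 0], [0.014, 0.047, 0.008, 0, 0, 0], [0, 0, 0, 0, 0, 0], [0, 0, 0, 0, 0, 0]],
])

```text
time: 13.52
eef_pos: [589.3, -252.0, 88.0]
tool_rot: [-3.141, 0.001, 0.0]
contact_force: [0.5, 0.4, -4.3]
width: 0.605
```

```bash
python3 go.py -s 30 590.6,-251.9,21,0
```

```text
t 13.53 [ 589.3 -252.    88. ] [-180.    0.    0.] F [ 0.5  0.4 -4.3] w 55.2 j [-0.5   0.65  1.43  0.    1.06  1.07]
[[[0.0, -0.0, 0.022, 0, 0, 0.0], [0.001, -0.0, 0.023, 0, 0, 0.0], [0.0, -0.0, 0.022, 0, 0, 0.0]]]
```

>>> arm_command([
  [[0.001, 0, 0.03, 0, 0, 0], [0, 0, 0.022, 0, 0, 0], [0, 0, 0.012, 0, 0, 0], [0, 0, 0.004, 0, 0, 0], [0, 0, 0, 0, 0, 0]],
])

```text
time: 14.15
eef_pos: [591.1, -252.3, 20.5]
tool_rot: [3.141, -0.001, 0.001]
contact_force: [-0.0, -0.6, -3.6]
width: 0.599
```

```bash
python3 look.py g1 590 -252 15 50; python3 go.py -s 30 590.6,-251.9,19,0
```

```text
scene 130 119 4.0
top 404 96 4.0
t 14.25 [ 591.3 -252.5   20.8] [ 1.8e+02 -1.0e-01  0.0e+00] F [-0.4 -0.3 -4.5] w 54.9 j [-0.5   0.74  1.47  0.    0.93  1.07]
[[[-0.001, -0.001, 0.002, 0, 0, 0.0]]]
```

View pics/g1.png

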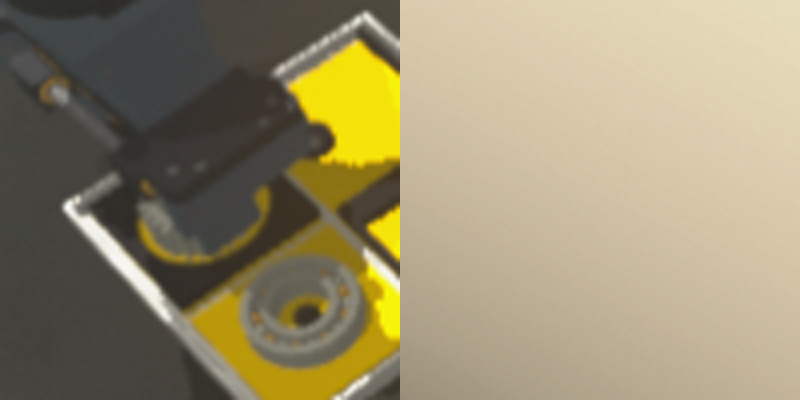

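The gear sits inside the well, with a yellow rim showing all round. Lower, release, retreat.

>>> arm_command([
  [[0, 0, 0.002, 0, 0, 0], [0, 0, 0, 0, 0, 0]],
])

```text
time: 14.5
eef_pos: [591.4, -252.7, 19.5]
tool_rot: [3.141, -0.002, 0.0]
contact_force: [-3.7, 2.7, 14.8]
width: 0.604
```

>>> arm_command([
  [[0, 0, 0, 0, 0, 0], [0, 0, 0, 0, 0, 0], [0, 0, 0, 0, 0, 0]],
], hand=0.068)

```text
time: 14.88
eef_pos: [590.9, -252.5, 18.0]
tool_rot: [3.141, -0.0, 0.0]
contact_force: [0.4, -1.2, -0.5]
width: 0.74
```

>>> arm_command([
  [[0, 0, -0.02, 0, 0, 0], [0, 0, -0.04, 0, 0, 0], [0, 0, -0.04, 0, 0, 0]],
])

```text
time: 15.25
eef_pos: [590.6, -252.3, 118.8]
tool_rot: [-3.141, 0.001, 0.0]
contact_force: [0.7, -0.3, -0.8]
width: 0.75
```

```bash
python3 go.py 530,100,130,5 529.5,344.8,110,10.2
```

```text
t 15.25 [ 590.6 -252.3  118.8] [-180.    0.    0.] F [ 0.7 -0.3 -0.8] w 68.4 j [-0.5   0.61  1.4   0.    1.12  1.07]
[[[-0.008, -0.044, -0.001, 0, 0, -0.6], [-0.007, -0.044, -0.002, 0, 0, -0.6], [-0.006, -0.044, -0.001, 0, 0, -0.7], [-0.006, -0.045, -0.002, 0, 0, -0.6], [-0.006, -0.044, -0.001, 0, 0, -0.6], [-0.005, -0.044, -0.001, 0, 0, -0.6], [-0.005, -0.045, -0.002, 0, 0, -0.7], [-0.004, -0.044, -0.001, 0, 0, -0.6]]]
[[[0.004, -0.049, 0.004, 0, 0, -1.0], [0.005, -0.049, 0.004, 0, 0, -1.1], [0.006, -0.048, 0.004, 0, 0, -1.0], [0.007, -0.049, 0.004, 0, 0, -1.0], [0.008, -0.048, 0.004, 0, 0, -1.1]]]
```

>>> arm_command([
  [[-0.008, -0.044, -0.001, 0, 0, -0.6], [-0.007, -0.044, -0.002, 0, 0, -0.6], [-0.006, -0.044, -0.001, 0, 0, -0.7], [-0.006, -0.045, -0.002, 0, 0, -0.6], [-0.006, -0.044, -0.001, 0, 0, -0.6], [-0.005, -0.044, -0.001, 0, 0, -0.6], [-0.005, -0.045, -0.002, 0, 0, -0.7], [-0.004, -0.044, -0.001, 0, 0, -0.6]],
])

```text
time: 16.25
eef_pos: [530.0, 101.1, 129.1]
tool_rot: [-3.142, -0.0, 0.088]
contact_force: [0.4, 0.5, -0.1]
width: 0.744
```

>>> arm_command([
  [[0.004, -0.049, 0.004, 0, 0, -1.0], [0.005, -0.049, 0.004, 0, 0, -1.1], [0.006, -0.048, 0.004, 0, 0, -1.0], [0.007, -0.049, 0.004, 0, 0, -1.0], [0.008, -0.048, 0.004, 0, 0, -1.1], [0, 0, 0, 0, 0, 0], [0, 0, 0, 0, 0, 0]],
])

```text
time: 17.12
eef_pos: [529.8, 344.2, 108.7]
tool_rot: [3.141, 0.0, 0.179]
contact_force: [-0.0, -0.2, 0.1]
width: 0.746
```

```bash
python3 look.py g2 590 -210 8 50; python3 go.py -s 30 529.5,344.8,12,10.2
```

```text
scene 143 132 4.0
top 384 97 4.0
t 17.23 [530.2 343.5 109. ] [180.    0.   10.2] F [-0.2 -0.1  0.1] w 68.0 j [ 0.48  0.61  1.44 -0.    1.09  1.87]
[[[-0.0, -0.0, 0.024, 0, 0, -0.0], [-0.0, -0.001, 0.024, 0, 0, -0.0], [-0.0, -0.0, 0.025, 0, 0, -0.0], [-0.0, -0.0, 0.024, 0, 0, -0.0]]]
```

View pics/g2.png

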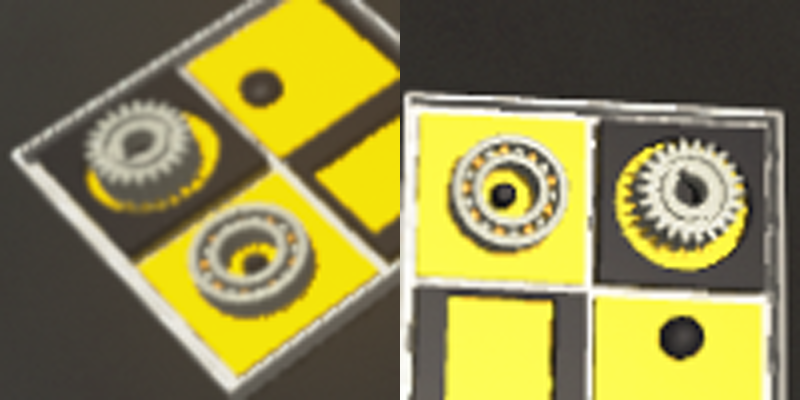

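The gear is in its well in both views, apparently flat. I'll test its height numerically while picking the block.

>>> arm_command([
  [[0, 0, 0.035, 0, 0, 0], [-0.001, -0.001, 0.035, 0, 0, 0], [0, 0, 0.019, 0, 0, 0], [0, 0, 0.008, 0, 0, 0], [0, 0, 0, 0, 0, 0]],
])

```text
time: 17.85
eef_pos: [529.2, 345.2, 12.2]
tool_rot: [-3.142, -0.0, 0.178]
contact_force: [-0.3, 0.6, 0.2]
width: 0.743
```

>>> arm_command([
  [[0, 0, 0, 0, 0, 0], [0, 0, 0, 0, 0, 0], [0, 0, 0, 0, 0, 0], [0, 0, 0, 0, 0, 0], [0, 0, 0, 0, 0, 0]],
], hand=0.028)

```text
time: 18.48
eef_pos: [529.1, 345.5, 12.4]
tool_rot: [-3.141, -0.001, 0.179]
contact_force: [-0.4, -2.0, 6.2]
width: 0.435
```

>>> arm_command([
  [[0, 0, -0.01, 0, 0, 0], [0, 0, -0.03, 0, 0, 0], [0, 0, -0.04, 0, 0, 0], [0, 0, -0.02, 0, 0, 0]],
])

```text
time: 18.98
eef_pos: [529.5, 345.8, 114.5]
tool_rot: [-3.141, -0.002, 0.179]
contact_force: [0.3, -0.2, -2.5]
width: 0.435
```

```bash
python3 - <<'E'
from fit import *
import fit as f
cs=[pickle.load(open(n+"1.pkl","rb")) for n in("scene","top")]
f.mask=lambda c,n:np.clip((c['frame'].min(2).astype(float)-75)/50,0,1)
for z in(8,15):
  for u in(cs,cs[:1],cs[1:]):
    r=fit(u,'large_gear',(591,-252),z=z);print(z,np.round(r[0][:2],1),round(r[1],3))
E
python3 go.py 510,100,130,0 499.4,-151.1,90,-2.8
```

```text
8 [ 593.5 -254.1] 1.05
8 [ 589.6 -267.2] 0.586
8 [ 593.8 -254.1] 0.39
15 [ 593.2 -253.5] 1.128
15 [ 591.5 -261.1] 0.582
15 [ 592.2 -252. ] 0.467
t 18.98 [529.5 345.8 114.5] [-1.80e+02 -1.00e-01  1.02e+01] F [ 0.3 -0.2 -2.5] w 39.6 j [0.48 0.61 1.44 0.   1.1  1.88]
[[[-0.013, 0.048, -0.003, 0, 0, 2.0], [-0.01, 0.048, -0.003, 0, 0, 2.1], [-0.01, 0.048, -0.003, 0, 0, 2.0], [-0.007, 0.049, -0.003, 0, 0, 2.1], [-0.006, 0.049, -0.003, 0, 0, 2.0], [-0.002, 0.042, 0.007, 0, 0, 0.5], [-0.001, 0.042, 0.006, 0, 0, 0.4], [-0.001, 0.042, 0.007, 0, 0, 0.5]]]
[[[-0.001, 0.041, 0.006, 0, 0, 0.5], [-0.0, 0.042, 0.007, 0, 0, 0.5], [-0.0, 0.042, 0.007, 0, 0, 0.4]]]
```

>>> arm_command([
  [[-0.013, 0.048, -0.003, 0, 0, 2.0], [-0.01, 0.048, -0.003, 0, 0, 2.1], [-0.01, 0.048, -0.003, 0, 0, 2.0], [-0.007, 0.049, -0.003, 0, 0, 2.1], [-0.006, 0.049, -0.003, 0, 0, 2.0], [-0.002, 0.042, 0.007, 0, 0, 0.5], [-0.001, 0.042, 0.006, 0, 0, 0.4], [-0.001, 0.042, 0.007, 0, 0, 0.5]],
])

```text
time: 19.98
eef_pos: [504.1, -27.7, 107.4]
tool_rot: [3.142, -0.001, -0.024]
contact_force: [0.1, -0.1, -2.4]
width: 0.436
```

>>> arm_command([
  [[-0.001, 0.041, 0.006, 0, 0, 0.5], [0, 0.042, 0.007, 0, 0, 0.5], [0, 0.042, 0.007, 0, 0, 0.4], [0, 0, 0, 0, 0, 0], [0, 0, 0, 0, 0, 0]],
])

```text
time: 20.6
eef_pos: [498.9, -151.1, 87.2]
tool_rot: [-3.141, 0.0, -0.049]
contact_force: [0.5, -0.1, -1.8]
width: 0.436
```

```bash
python3 go.py -s 30 499.4,-151.1,21.5,-2.8
```

```text
t 20.6 [ 498.9 -151.1   87.2] [-180.     0.    -2.8] F [ 0.5 -0.1 -1.8] w 39.8 j [-0.41  0.52  1.74  0.    0.88  1.21]
[[[0.0, 0.0, 0.022, 0, 0, -0.0], [0.0, 0.0, 0.022, 0, 0, -0.0], [0.001, 0.0, 0.022, 0, 0, -0.0]]]
```

>>> arm_command([
  [[0, 0, 0.03, 0, 0, 0], [0, 0, 0.022, 0, 0, 0], [0, 0, 0.012, 0, 0, 0], [0, 0, 0.003, 0, 0, 0], [0, 0, 0, 0, 0, 0]],
])

```text
time: 21.22
eef_pos: [499.3, -150.9, 20.6]
tool_rot: [3.141, -0.001, -0.048]
contact_force: [-0.4, 0.1, -1.2]
width: 0.438
```

```bash
python3 go.py -s 30 499.4,-151.1,20.5,-2.8;python3 look.py v1 499 -151 12 50
```

```text
t 21.23 [ 499.3 -150.9   20.6] [180.   -0.   -2.7] F [-0.4  0.1 -1.2] w 40.0 j [-0.41  0.63  1.79  0.    0.72  1.21]
[[[0.0, 0.0, 0.0, 0, 0, 0.1]]]
scene 193 121 4.0
top 358 139 4.0
```

View pics/v1.png

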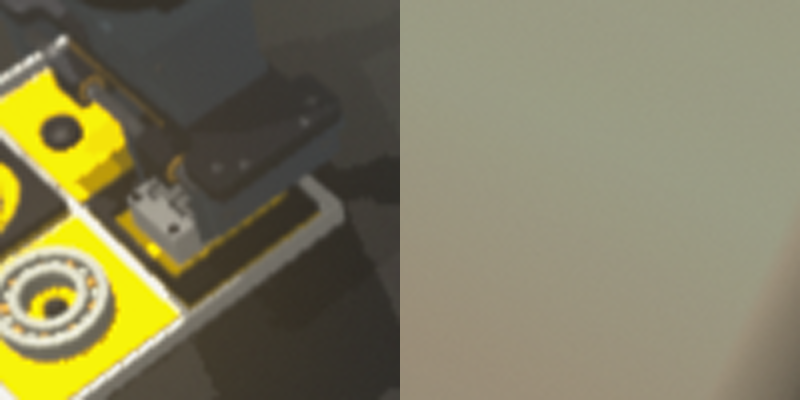

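The block is inside the well, with yellow showing at its +x end and along the sides. Release and go to the fork.

>>> arm_command([
  [[0, 0, 0.002, 0, 0, 0], [0, 0, 0, 0, 0, 0]],
])

```text
time: 21.58
eef_pos: [499.8, -151.3, 19.5]
tool_rot: [3.141, -0.002, -0.048]
contact_force: [-4.8, 4.0, 28.1]
width: 0.437
```

>>> arm_command([
  [[0, 0, 0, 0, 0, 0], [0, 0, 0, 0, 0, 0], [0, 0, 0, 0, 0, 0]],
], hand=0.056)

```text
time: 21.95
eef_pos: [499.1, -151.3, 17.9]
tool_rot: [3.142, -0.0, -0.048]
contact_force: [0.0, -0.0, 0.8]
width: 0.617
```

>>> arm_command([
  [[0, 0, -0.02, 0, 0, 0], [0, 0, -0.04, 0, 0, 0], [0, 0, -0.04, 0, 0, 0]],
])

```text
time: 22.32
eef_pos: [498.7, -151.2, 118.8]
tool_rot: [-3.141, 0.001, -0.049]
contact_force: [0.5, -1.0, 0.1]
width: 0.616
```

```bash
python3 go.py 470,100,130,-4 400.6,349.7,110,-5.2
```

```text
t 22.32 [ 498.7 -151.2  118.8] [-180.     0.    -2.8] F [ 0.5 -1.   0.1] w 56.2 j [-0.41  0.47  1.71  0.    0.96  1.21]
[[[-0.007, -0.042, -0.002, 0, 0, 0.2], [-0.007, -0.041, -0.002, 0, 0, 0.2], [-0.007, -0.042, -0.002, 0, 0, 0.2], [-0.007, -0.041, -0.001, 0, 0, 0.2], [-0.007, -0.042, -0.002, 0, 0, 0.2], [-0.008, -0.041, -0.002, 0, 0, 0.2], [-0.014, -0.041, 0.003, 0, 0, 0.2], [-0.015, -0.04, 0.004, 0, 0, 0.2]]]
[[[-0.015, -0.041, 0.003, 0, 0, 0.2], [-0.015, -0.041, 0.003, 0, 0, 0.2], [-0.015, -0.04, 0.004, 0, 0, 0.2], [-0.015, -0.041, 0.003, 0, 0, 0.2]]]
```

>>> arm_command([
  [[-0.007, -0.042, -0.002, 0, 0, 0.2], [-0.007, -0.041, -0.002, 0, 0, 0.2], [-0.007, -0.042, -0.002, 0, 0, 0.2], [-0.007, -0.041, -0.001, 0, 0, 0.2], [-0.007, -0.042, -0.002, 0, 0, 0.2], [-0.008, -0.041, -0.002, 0, 0, 0.2], [-0.014, -0.041, 0.003, 0, 0, 0.2], [-0.015, -0.04, 0.004, 0, 0, 0.2]],
])

```text
time: 23.32
eef_pos: [446.8, 183.9, 121.9]
tool_rot: [-3.141, -0.0, -0.077]
contact_force: [1.1, 1.1, 0.0]
width: 0.613
```

>>> arm_command([
  [[-0.015, -0.041, 0.003, 0, 0, 0.2], [-0.015, -0.041, 0.003, 0, 0, 0.2], [-0.015, -0.04, 0.004, 0, 0, 0.2], [-0.015, -0.041, 0.003, 0, 0, 0.2], [0, 0, 0, 0, 0, 0], [0, 0, 0, 0, 0, 0]],
])

```text
time: 24.08
eef_pos: [400.4, 349.6, 108.8]
tool_rot: [3.141, 0.0, -0.09]
contact_force: [0.5, -0.1, 0.7]
width: 0.616
```

```bash
python3 go.py -s 30 400.6,349.7,14,-5.2; python3 look.py v2 545 -200 8 60
```

```text
t 24.07 [400.4 349.6 108.8] [180.    0.   -5.1] F [ 0.5 -0.1  0.7] w 56.1 j [ 0.61  0.5   1.7  -0.    0.95  2.27]
[[[0.0, -0.0, 0.024, 0, 0, 0.0], [0.0, -0.0, 0.023, 0, 0, 0.0], [0.0, -0.0, 0.024, 0, 0, 0.0], [0.0, -0.0, 0.024, 0, 0, 0.1]]]
scene 152 112 3.3333333333333335
top 370 108 3.3333333333333335
```

View pics/v2.png

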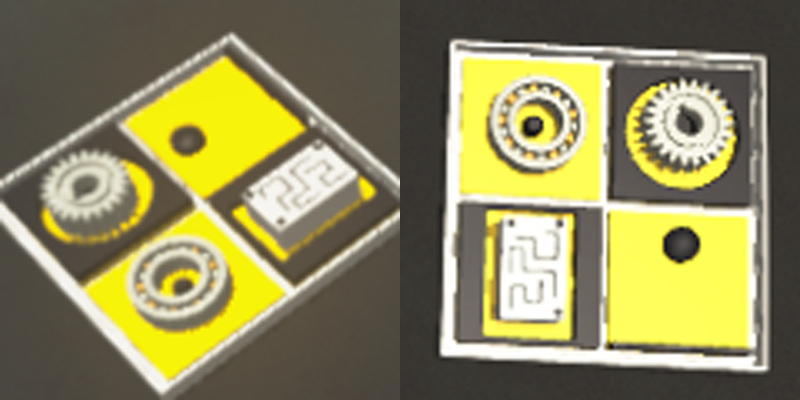

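The block is flat in its well, and the bearing and gear have not moved. Gripping the fork boss.

>>> arm_command([
  [[0, 0, 0.035, 0, 0, 0], [0, 0, 0.035, 0, 0, 0], [0, 0, 0.017, 0, 0, 0], [0, 0, 0.007, 0, 0, 0], [0, 0, 0, 0, 0, 0]],
])

```text
time: 24.8
eef_pos: [400.9, 349.5, 15.1]
tool_rot: [3.141, 0.0, -0.091]
contact_force: [-0.1, -0.0, 0.4]
width: 0.612
```

>>> arm_command([
  [[0, 0, 0, 0, 0, 0], [0, 0, 0, 0, 0, 0], [0, 0, 0, 0, 0, 0], [0, 0, 0, 0, 0, 0], [0, 0, 0, 0, 0, 0]],
], hand=0.018)

```text
time: 25.42
eef_pos: [400.7, 350.0, 15.4]
tool_rot: [-3.141, -0.0, -0.09]
contact_force: [-0.4, -1.7, 7.2]
width: 0.324
```

>>> arm_command([
  [[0, 0, -0.01, 0, 0, 0], [0, 0, -0.03, 0, 0, 0], [0, 0, -0.04, 0, 0, 0], [0, 0, -0.03, 0, 0, 0]],
])

```text
time: 25.92
eef_pos: [400.7, 350.1, 127.0]
tool_rot: [-3.141, -0.001, -0.09]
contact_force: [0.3, 1.1, -3.3]
width: 0.325
```

```bash
python3 go.py 440,150,140,-4 478.6,-246.3,110,-2.8
```

```text
t 25.93 [400.7 350.1 127. ] [-180.    -0.    -5.2] F [ 0.3  1.1 -3.3] w 29.7 j [0.61 0.47 1.68 0.   0.99 2.27]
[[[0.011, 0.039, -0.003, 0, 0, -0.2], [0.012, 0.039, -0.002, 0, 0, -0.3], [0.011, 0.04, -0.003, 0, 0, -0.2], [0.011, 0.039, -0.002, 0, 0, -0.2], [0.011, 0.039, -0.003, 0, 0, -0.3], [0.008, 0.049, 0.004, 0, 0, -0.1], [0.008, 0.049, 0.003, 0, 0, -0.2], [0.008, 0.049, 0.004, 0, 0, -0.1]]]
[[[0.008, 0.05, 0.004, 0, 0, -0.2], [0.008, 0.049, 0.004, 0, 0, -0.1], [0.007, 0.049, 0.003, 0, 0, -0.2], [0.008, 0.049, 0.004, 0, 0, -0.1], [0.007, 0.049, 0.004, 0, 0, -0.2]]]
```

>>> arm_command([
  [[0.011, 0.039, -0.003, 0, 0, -0.2], [0.012, 0.039, -0.002, 0, 0, -0.3], [0.011, 0.04, -0.003, 0, 0, -0.2], [0.011, 0.039, -0.002, 0, 0, -0.2], [0.011, 0.039, -0.003, 0, 0, -0.3], [0.008, 0.049, 0.004, 0, 0, -0.1], [0.008, 0.049, 0.003, 0, 0, -0.2], [0.008, 0.049, 0.004, 0, 0, -0.1]],
])

```text
time: 26.92
eef_pos: [454.4, 0.2, 127.4]
tool_rot: [-3.142, -0.001, -0.062]
contact_force: [1.0, 0.1, -2.3]
width: 0.324
```

>>> arm_command([
  [[0.008, 0.05, 0.004, 0, 0, -0.2], [0.008, 0.049, 0.004, 0, 0, -0.1], [0.007, 0.049, 0.003, 0, 0, -0.2], [0.008, 0.049, 0.004, 0, 0, -0.1], [0.007, 0.049, 0.004, 0, 0, -0.2], [0, 0, 0, 0, 0, 0], [0, 0, 0, 0, 0, 0]],
])

```text
time: 27.8
eef_pos: [478.0, -245.6, 108.1]
tool_rot: [-3.141, 0.0, -0.049]
contact_force: [-0.0, 0.6, -2.0]
width: 0.329
```

```bash
python3 go.py -s 30 478.6,-246.3,40,-2.8
```

```text
t 27.8 [ 478.  -245.6  108.1] [-180.     0.    -2.8] F [-0.   0.6 -2. ] w 30.0 j [-0.59  0.5   1.68  0.    0.96  1.03]
[[[0.0, 0.0, 0.023, 0, 0, -0.0], [0.0, 0.0, 0.022, 0, 0, -0.0], [0.001, 0.001, 0.023, 0, 0, -0.0]]]
```

>>> arm_command([
  [[0, 0, 0.03, 0, 0, 0], [0, 0, 0.025, 0, 0, 0], [0.001, 0.001, 0.015, 0, 0, 0], [0, 0, 0, 0, 0, 0], [0, 0, 0, 0, 0, 0]],
])

```text
time: 28.42
eef_pos: [479.8, -247.1, 38.7]
tool_rot: [3.141, -0.001, -0.048]
contact_force: [0.2, 1.0, -2.3]
width: 0.33
```

```bash
python3 go.py -s 30 478.6,-246.3,24,-2.8;python3 look.py f1 500 -246 15 50
```

```text
t 28.43 [ 479.8 -247.1   38.7] [180.   -0.   -2.8] F [ 0.2  1.  -2.3] w 30.1 j [-0.59  0.61  1.73  0.    0.8   1.03]
[[[-0.001, -0.001, 0.015, 0, 0, 0.0]]]
scene 164 97 4.0
top 403 138 4.0
```

View pics/f1.png

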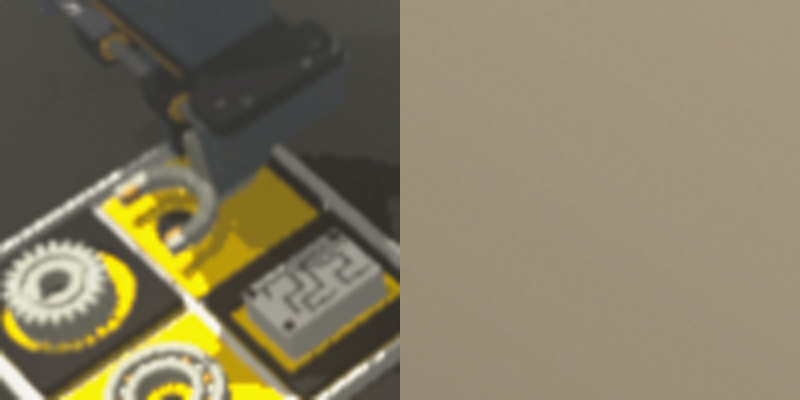

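The prongs straddle the island at about (175,220), and the fork looks level. Lowering.

>>> arm_command([
  [[-0.001, -0.001, 0.006, 0, 0, 0], [0, 0, 0.005, 0, 0, 0], [0, 0, 0.003, 0, 0, 0], [0, 0, 0, 0, 0, 0]],
])

```text
time: 29.02
eef_pos: [478.3, -246.0, 23.7]
tool_rot: [-3.141, 0.0, -0.049]
contact_force: [0.1, 0.8, -3.0]
width: 0.326
```

```bash
python3 go.py -s 30 478.6,-246.3,24,-2.8;python3 look.py f2 500 -246 15 50
```

```text
t 29.02 [ 478.3 -246.    23.7] [-180.     0.    -2.8] F [ 0.1  0.8 -3. ] w 29.8 j [-0.59  0.64  1.74  0.    0.76  1.03]
[[[0.0, 0.0, -0.0, 0, 0, 0.0]]]
scene 164 97 4.0
top 403 138 4.0
```

View pics/f2.png

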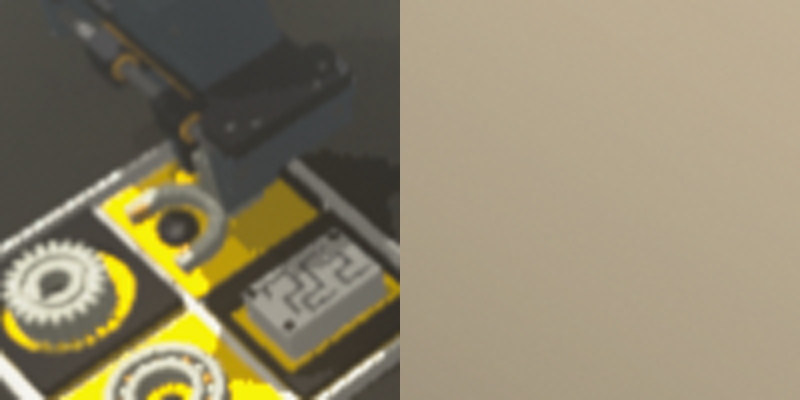

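Astride the island, just off the base. Lower 1 mm, release, then retreat.

>>> arm_command([
  [[0, 0, 0.001, 0, 0, 0], [0, 0, 0, 0, 0, 0]],
])

```text
time: 29.38
eef_pos: [478.5, -246.1, 23.3]
tool_rot: [3.141, -0.0, -0.048]
contact_force: [-2.9, 0.2, 5.8]
width: 0.321
```

>>> arm_command([
  [[0, 0, 0, 0, 0, 0], [0, 0, 0, 0, 0, 0], [0, 0, 0, 0, 0, 0]],
], hand=0.048)

```text
time: 29.75
eef_pos: [478.4, -246.1, 22.9]
tool_rot: [3.142, -0.0, -0.048]
contact_force: [-0.5, 0.5, 0.7]
width: 0.525
```

>>> arm_command([
  [[0, 0, -0.02, 0, 0, 0], [0, 0, -0.04, 0, 0, 0], [0, 0, -0.06, 0, 0, 0], [0, -0.06, -0.03, 0, 0, 0], [0, -0.06, 0, 0, 0, 0], [0, -0.06, 0, 0, 0, 0], [0, -0.06, 0, 0, 0, 0], [0, -0.06, 0, 0, 0, 0]],
])

```text
time: 30.75
eef_pos: [492.6, 51.4, 171.0]
tool_rot: [-3.142, -0.0, -0.049]
contact_force: [1.6, -0.3, -0.7]
width: 0.527
```

>>> arm_command([
  [[0, -0.05, 0, 0, 0, 0], [0, -0.05, 0, 0, 0, 0], [0, 0, 0, 0, 0, 0]],
])

```text
time: 31.12
eef_pos: [497.4, 152.3, 170.8]
tool_rot: [-3.141, -0.0, -0.045]
contact_force: [0.2, -0.9, -0.4]
width: 0.526
```

```bash
python3 look.py z1 545 -200 8 60; python3 - <<'E'
from fit import *
import fit as f
cs=[pickle.load(open(n+"1.pkl","rb")) for n in("scene","top")]
for n,p in[('small_bearing',(620,56)),('small_gear',(450,70))]:
    r=fit(cs[:1],n,p);print(n,np.round(r[0][:2],1),r[1])
    r=fit(cs[1:],n,p);print(n,np.round(r[0][:2],1),r[1])
# nest-frame offsets from the top view
f.mask=lambda c,n:np.clip((c['frame'].min(2).astype(float)-75)/50,0,1)
C,y=np.array([544.8,-201.5]),-.049;R=np.array([[np.cos(y),-np.sin(y)],[np.sin(y),np.cos(y)]])
for n,o in[('large_bearing',(48,48)),('large_gear',(48,-48)),('valve_block',(-48,48)),('fork',(-64,-48))]:
    s=C+R@o
    for k,u in(('sc',cs[:1]),('top',cs[1:])):
        r=fit(u,n,s,z=8,yaws=(-.049,));print(n,k,np.round(R.T@(r[0][:2]-s),1),round(r[0][2]-y,2),round(r[1],2))
print(np.round(state()['eef_pos']))
E
```

```text
scene 152 112 3.3333333333333335
top 370 108 3.3333333333333335
small_bearing [620.6  54. ] 0.07324485792189635
small_bearing [620.3  57.3] 0.1323645552110503
small_gear [448.5  65.8] 0.4428558652830226
small_gear [449.1  69.8] 0.10115477446913594
large_bearing sc [ 0.8 -4.7] 0.14 0.58
large_bearing top [ 1.  -3.2] 0.1 0.59
large_gear sc [  0.4 -14.5] 0.18 0.57
large_gear top [ 3.1 -1.9] 0.04 0.41
valve_block sc [ 0.8 -0.9] -0.0 0.45
valve_block top [ 1.  -1.1] 0.02 0.25
fork sc [  5.5 -14.7] 0.34 0.78
fork top [ 3.2 -0.9] 0.01 0.72
[497. 150. 171.]
```

View pics/z1.png

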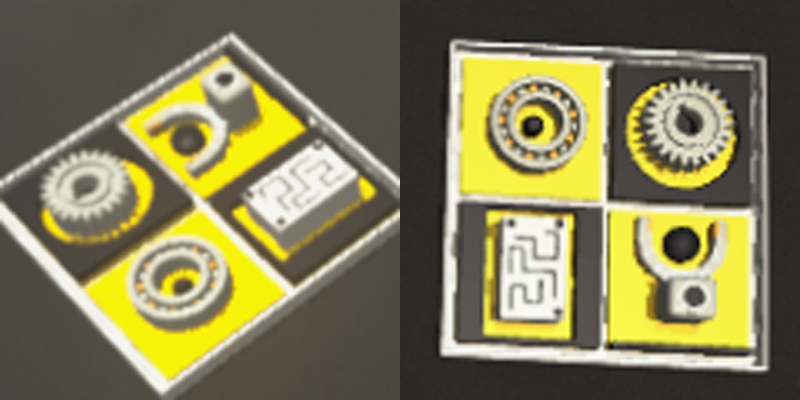

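The fork lies astride the island with its boss to -x, and all four parts look seated. The scene-view fits for gear and fork disagree, probably because the rim leaks into the mask. I'll check those two directly from the bore pixels on their top faces.

```bash
python3 - <<'E'
from h import *
C,y=np.array([544.8,-201.5]),-.049;R=np.array([[np.cos(y),-np.sin(y)],[np.sin(y),np.cos(y)]])
for cam,o,L in(("scene",(152,112),[("gear",(86,185),30,(48,-48)),("fork",(227,77),42,(-64,-48))]),("top",(370,108),[("gear",(290,121),30,(48,-48)),("fork",(294,296),42,(-64,-48))])):
    c=pickle.load(open(cam+"1.pkl","rb"))
    for n,(u,v),z,s in L:
        k=3.3333;print(cam,n,np.round(R.T@(ray(c,(o[0]+u/k,o[1]+v/k),z)[:2]-C)-s,1))
E
```

```text
scene gear [3.6 3.5]
scene fork [1.2 3.1]
top gear [ 0.9 -1. ]
top fork [-0.2  0.2]
```

All within 4 mm of their seats. Handing in.

```bash
python3 -c "
from rig import *
print(job_done())"
```

```text
the job is handed in; nothing more can be done
None
```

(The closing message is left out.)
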